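# Set the marker on the cast and cam-lock the surveyor's spindle

## Robot

A 7-joint arm with a two-finger parallel gripper is mounted at the origin on the work surface. World frame = base frame: x ahead of the robot, y to its left, z up, the work surface at z = 0. Lengths are in m, angles in rad, forces in N, time in s.
With the tool pointing down it reaches from about 0.425 to 0.925 m from the base axis. Payload 6.8 kg.
Tool frame: the origin (TCP) lies at the very end of the fingers, on their centre line; the grasp point (between the pads) lies 19 mm behind it; z points along the fingers, y is the line along which they close (so a half turn about z gives the same grasp; the last joint's range is limited). The gripper opens to 85 mm and grips with 20 to 120 N. Pads are 22 mm wide; open, the fingers measure 114 mm over their backs; the gripper's body (76 mm by 85 mm) begins 54 mm behind the grasp point. The pads swing forward as they close: fully open they stand 13 mm farther back than shut.
Start: joints at [1.072, 0.477, 0.022, 1.555, -0.011, 1.109, -0.083], TCP at [0.257, -0.624, 0.231] pointing down, gripper open.
Joint ranges: [-2.96, 2.96], [-0.34, 2.1], [-1.41, 1.46], [0.24, 2.44], [-1.37, 4.51], [0.17, 1.92], [-2.96, 2.96]. Speed limits (rad/s): [2.39, 2.39, 3.14, 3.14, 3.14, 3.14, 3.14].

## Interface

Orientations are given as a rotation vector (axis times angle).
In Python, from bench import monitor, optics, r gives the robot as it stands.
- The arm moves only by the shell command python3 -m crank 'ROWS' [OPENING] [FORCE]. ROWS is JSON, a list of rows, each a list of 2 entries, a list of its own where there are three numbers: the shift along the tool's x, y, z in cm, then the turn, a rotation vector about the tool's x, y, z in rad. A call has 1 to 5 rows; each row shifts and turns the commanded pose from where the row before left it, along the tool's axes as they then stand; what a row does not reach is not made up. A row lasts 1/10 s, in which the tool goes at most 50 mm and 8.59 degrees, less where a joint would pass 70% of its speed; a pose out of reach is approached as far as the arm can. A call is refused whole if a number of a shift passes 5 or a number of a turn 0.15, either way. A call with a gripper value outside its range is refused whole. OPENING is the finger opening in cm, from 0 to 8.54, set as the call begins (- or left out, the last holds). The fingers move at their own pace and stop on an object; FORCE is the grip in N (left out, the last holds). Time passes only in rows, so rows that do not move let the fingers close. It gives the time, the measured TCP pose, the force, the opening and the grip force at its end, in the units of the state.
- monitor.get_obs(): the state, without advancing time (a new reading comes with each control period).
- optics.grab_frame(name): name is "scene" or "side" or "wrist"; returns (picture, depth): 400x640x3 uint8, red, green, blue; 400x640 float32, m along the optical axis (not along the pixel's ray), 0 where there is no reading.
- optics.camera_model(name): a dict with "vertical_fov" (degrees; the focal length in pixels is half the picture's height over the tangent of half this angle, whatever the lens; pixels are square), "cx", "cy" (the principal point, pixels), "R" (3x3) and "t" (3): a world point X has camera coordinates R X + t; the wrist camera has in their place "hand_eye" (4x4, takes a point from camera to tool coordinates, whose origin is the TCP and whose axes are the flange's). Camera axes: x right, y down, z forward; pixel columns grow to the right and rows downward; lengths in m; the calibration is good to about 2 mm. The wrist camera is an equidistant fisheye: a pixel r from the principal point sees the ray r / f radians off the axis. A picture is of the moment at which its call begins: read the wrist's pose just before it. camera_model takes no time and is no camera call.
- r.hand_in(): hands the job in; it is judged then, once.
The state is a dict: "clock": time; "joints": joint angles; "qvel": joint speeds; "tau": joint torques, N m; "tcp_pos": TCP position; "orientation": TCP orientation; "contact_force": force on the tool from outside, world axes, zero at the start; "moment": the same for the moment, N m; "grip_width": finger opening in m; "gripper_force": force on a finger pad.
Only numpy, scipy, OpenCV 4.12 (cv2) and the standard library are available. Lean on these libraries where they do the work, as an engineer would, in place of code of your own. Each camera call takes 0.05 s, during which the arm holds its last target. There are 200 camera calls.

## Task

Get the dental surveyor ready for marking the cast: push its spindle down by the black knob until the carbon marker just rests on the plaster, gently, because plaster chips under a hard push, and then lock the spindle at that height by swinging the red cam lever over centre until it rests fully closed on its stop. Push the lever out near its end and do not force it, let go at the end, and leave the survey table with the cast, and everything else on the bench, where it stands.

Things in the scene. Friction and masses are not known exactly. Their poses are not given: they have to be found in the camera images.
- surveyor: the surveyor stand, fixed: aluminium base plate 180 x 280 x 14 mm, steel column 210 mm high, and a dark level arm (24 mm wide, z 167 to 193 mm) from the column to a dark spindle head 40 x 44 mm, z 160 to 200 mm. Origin on the bench top below the spindle axis; own +y runs from the spindle along the arm to the column, 135 mm away; the lever is on the head's own -x side. Its yaw varies
- spindle_slide (a joint): how far the spindle has slid straight down, m: 0 fully raised, 0.045 lowest. The 10 mm steel spindle carries the knob on top, chuck and marker below; it stays where it is left. With the lever open it slides down under about 2 to 3 N on the knob; with the lever closed it is clamped and does not slide
- knob_top (a point): centre of the flat top of the black knob on the spindle's upper end; the knob is 28 mm in diameter and 22 mm high and can be gripped or simply pushed down from above. 267 mm above the bench with the spindle fully raised; moves with the spindle. The marker tip is 157 mm straight below it
- marker_tip (a point): lower, rounded tip of the carbon marker, 4.4 mm thick, that hangs in the spindle's chuck over the cast; moves with the spindle
- spindle: the steel spindle with its black knob, chuck and carbon marker, one piece; own z up. Its origin lies on the spindle axis, 109.8 mm below the marker tip
- lever_angle (a joint): cam lever angle, rad: 0 open (points along the surveyor's own -x, away from the head), growing clockwise seen from above as it swings level towards the column; 1.58 is the stop, lying along the arm. Starts at 0 to 0.35. Nearly free up to 0.55, then stiff (at most 0.8 N m near 1.0, about 11 N out at its end); past its centre at 1.46 it pulls itself on to the stop and stays shut
- lever: the lever's arm: 10 mm steel neck and red paddle. Origin on the pivot at mid-height, 180 mm above the bench; the paddle runs along its own -x from 43 to 95 mm out, 11 mm thick (middle plane at own y = -8.5 mm), 16 mm high. To close it push its own -y side, towards its own +y. The force on it must stay under 30 N: pushing near the pivot or on against the stop takes more
- lever_grip (a point): middle of the red paddle, 70 mm out from the pivot along the lever and 8.5 mm to its own -y side; moves with the lever
- lever_pivot (a point): the lever's vertical pivot axis, at the paddle's mid-height, 180 mm above the bench, on the -x side of the head (34 mm from the spindle axis); fixed to the surveyor
- survey_table: survey table: loose heavy swivel stand (about 1 kg, foot 80 mm in diameter) on the surveyor's base plate, a yellow plaster upper-jaw cast clamped in its tilted top, palate under the marker. Origin under the foot's centre. Not to be moved. Tilted and vaulted, the plaster below the marker lies 67 to 81 mm above the bench: the touch must be felt. It chips above 15 N: lower at 15 mm/s at most
- articulator: bystander: aluminium articulator (jaw hinge frame), about 110 x 110 x 130 mm, loose; origin at the middle of its underside
- spare_cast: bystander: blue plaster cast, 64 mm wide, 29 mm high, loose; origin under it
- bowl: bystander: green mixing bowl, 124 mm in diameter, 75 mm high, loose; origin under it
- stain_jar: bystander: small amber jar with a white lid, 44 mm in diameter, 45 mm high, loose; origin under it
- glaze_jar: bystander: small clear jar with a blue lid, 44 mm in diameter, 45 mm high, loose; origin under it
- spatula: bystander: spatula, 190 mm long, lying on the bench; origin under it
- tool_block: bystander: small wooden block 30 x 75 x 22 mm with four spare surveying tools standing in it (58 mm high in all), loose, beside the surveyor's base; origin under it

How it is judged:
By the outcome, as a careful person would: the job done as asked, in the order asked, and still so for the second after the job is handed in, with the robot touching nothing.
It also fails if it takes over 45 s, if anything falls off the work surface, if the arm or the gripper's body presses on something with over 40 N, if the wrist force passes 120 N, or if a joint passes its speed limit or range.

## Working session

There is one attempt and no reset: what is moved stays moved. The work goes in short steps, Python scripts to look and compute and a shell command to move; the robot and the scene stay as the last step left them, time stands still between calls to the robot, and variables do not carry over. Pictures are saved under pics/ and viewed, at most 10 in all, crops included, and the job is handed in when it is done.

```bash
ls; mkdir -p pics; python3 - <<'E'
from bench import monitor, optics, r
import cv2,numpy as np
o=monitor.get_obs()
print({k:np.round(v,3).tolist() for k,v in o.items()})
a=[]
for n in("scene","side"):
    p,d=optics.grab_frame(n); np.savez(f"{n}.npz",p=p,d=d); m=optics.camera_model(n); print(n,m)
    cv2.imwrite(f"pics/{n}0.png",p[:,:,::-1])
print(optics.camera_model("wrist"))
E
```

```text
pics
{'clock': 0.0, 'joints': [1.072, 0.478, 0.022, 1.556, -0.012, 1.109, -0.083], 'qvel': [0.001, -0.001, -0.001, -0.001, 0.0, 0.001, -0.001], 'tau': [-0.001, -59.647, 1.607, -28.121, 0.012, 0.009, -0.0], 'tcp_pos': [0.257, -0.624, 0.23], 'orientation': [-3.08, -0.61, 0.001], 'contact_force': [-0.303, 0.153, 0.92], 'moment': [-0.006, -0.025, 0.047], 'gripper_force': 0.0, 'grip_width': 0.085}
scene {'vertical_fov': 55.39295549090574, 'cx': 321.07915486950503, 'cy': 203.63759766357057, 'R': array([[ 0.23560293,  0.97179806,  0.00998957],
       [ 0.77437523, -0.18150897, -0.60613324],
       [-0.58722591,  0.15054244, -0.79530039]]), 't': array([-0.10201594, -0.29908449,  1.47193256])}
side {'vertical_fov': 44.25960018784224, 'cx': 322.6445072120518, 'cy': 195.87187121640608, 'R': array([[-0.93792744, -0.3468258 ,  0.00199455],
       [-0.16792615,  0.449079  , -0.87756986],
       [ 0.30346815, -0.82343179, -0.47944464]]), 't': array([0.45757932, 0.23583161, 1.59297127])}
{'vertical_fov': 65.70646984690485, 'cx': 322.13097131457675, 'cy': 196.36535351871876, 'hand_eye': array([[ 1.26259661e-03, -9.64002128e-01, -2.65891524e-01,
         6.71504453e-02],
       [ 9.99999143e-01,  1.30904251e-03,  2.54149687e-06,
        -3.49885319e-04],
       [ 3.45613300e-04, -2.65891299e-01,  9.64002955e-01,
        -1.42181697e-01],
       [ 0.00000000e+00,  0.00000000e+00,  0.00000000e+00,
         1.00000000e+00]])}
```

View pics/scene0.png

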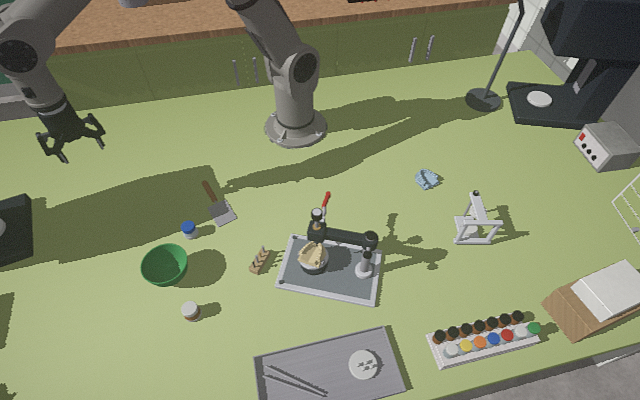

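View pics/side0.png

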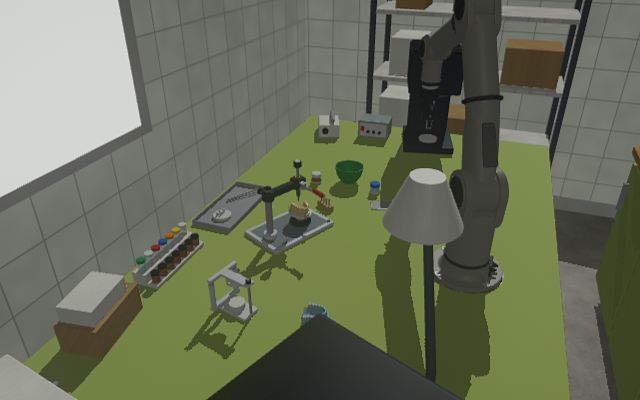

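The scene view shows the knob at about (317,214), the red lever at (326,200), and the column top at (370,240). The side view shows the knob at (297,163) and the lever at (315,190). Next I'll measure them.

```bash
cat > h.py <<'E'
import numpy as np,cv2
from bench import monitor, optics, r
def f(m): return 200/np.tan(np.radians(m["vertical_fov"])/2)
def world(m,d):
    v,u=np.mgrid[0:400,0:640]; F=f(m)
    c=np.stack([(u-m["cx"])/F*d,(v-m["cy"])/F*d,d],-1)
    return (c-m["t"])@m["R"]
def plane(m,u,v,z):
    F=f(m); R,t=np.array(m["R"]),np.array(m["t"])
    ray=R.T@np.array([(u-m["cx"])/F,(v-m["cy"])/F,1]); o=-R.T@t
    return o+ray*(z-o[2])/ray[2]
E
python3 - <<'E'
from h import *
for n in("scene","side"):
    z=np.load(n+".npz");p=z["p"];d=z["d"];m=optics.camera_model(n);W=world(m,d)
    h=cv2.cvtColor(p,cv2.COLOR_RGB2HSV).astype(int)
    box=np.zeros(d.shape,bool)
    if n=="scene": box[180:310,270:400]=1
    else: box[150:255,240:340]=1
    box&=d>0
    red=box&((h[...,0]<6)|(h[...,0]>174))&(h[...,1]>150)&(W[...,2]>.15)
    q=W[red];print(n,"red",len(q),np.argwhere(red).min(0),np.argwhere(red).max(0)); 
    k=q.mean(0);e=np.linalg.svd(q-k)[2][0];s=(q-k)@e;print(k,e,"ends",k+e*s.min(),k+e*s.max())
    for lo,hi in((.245,.29),(.2,.225),(.17,.2)):
        b=box&(W[...,2]>lo)&(W[...,2]<hi)&~red;q=W[b];print(lo,len(q),q.mean(0) if len(q) else'',q.min(0) if len(q) else '',q.max(0) if len(q) else '', np.argwhere(b).mean(0))
    b=(box&(W[...,2]>.005)&(W[...,2]<.022));q=W[b][:,:2].astype(np.float32);print("plate",cv2.minAreaRect(q))
    i=cv2.resize(p[180:310,270:400] if n=="scene" else p[150:255,240:345],None,fx=5,fy=5,interpolation=cv2.INTER_CUBIC)[:600]
    cv2.imwrite(f"pics/{n}1.png",i[:,:,::-1])
E
```

```text
scene red 45 [192 322] [205 329]
[ 0.51222291 -0.00807244  0.18689401] [ 0.86314787 -0.50488375  0.00825526] ends [0.49008983 0.00487393 0.18668233] [ 0.53339412 -0.02045618  0.1870965 ]
0.245 129 [ 0.60795589 -0.05577581  0.25972152] [ 0.59195397 -0.06788904  0.24617592] [ 0.61849999 -0.04160074  0.26663384] [213.96899225 316.68217054]
0.2 165 [0.63693199 0.01183019 0.20657878] [ 0.58475361 -0.07386219  0.20000565] [0.67851292 0.07987863 0.22301754] [230.89090909 346.44242424]
0.17 1056 [0.63357237 0.0015535  0.18878427] [ 0.49022463 -0.08124377  0.17001198] [0.70800541 0.0873875  0.19999826] [234.65625    341.61458333]
plate ((0.5595534443855286, -0.039069414138793945), (0.3722389340400696, 0.28567075729370117), 64.15767669677734)
side red 13 [189 313] [193 322]
[ 0.50740713 -0.00199334  0.18907073] [-0.85721009  0.51423944  0.02736178] ends [ 0.52626592 -0.01330671  0.18846877] [0.48963939 0.00866551 0.18963787]
0.245 59 [ 0.60181981 -0.04893051  0.25821164] [ 0.58950189 -0.07208728  0.24546239] [ 0.61730334 -0.03550939  0.26843061] [162.79661017 296.66101695]
0.2 93 [0.62769636 0.00411537 0.20632989] [ 0.57799691 -0.07302092  0.2001175 ] [0.67839543 0.085426   0.22282764] [181.75268817 283.60215054]
0.17 538 [0.61455223 0.01277071 0.18668575] [ 0.48789955 -0.08363867  0.17027705] [0.70865877 0.09090722 0.19999289] [188.49628253 286.49814126]
plate ((0.7479280233383179, -0.27359336614608765), (0.43373313546180725, 0.8864153027534485), 18.624509811401367)
```

View pics/scene1.png

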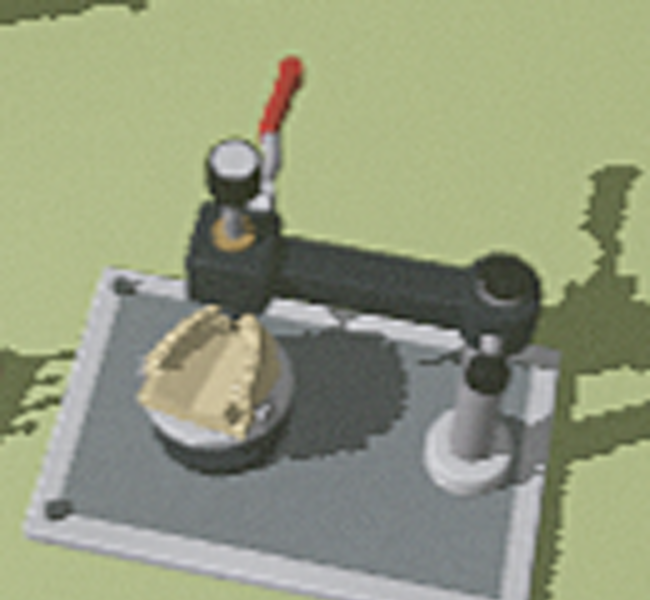

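The crop shows the knob's flat top at about (317,212.5), the column cap at (371.5,236.5), the plate corners at (292,234), (382,251) and (276,286), and the red paddle from (328,193) to (323,206).

```bash
python3 - <<'E'
from h import *
m=optics.camera_model("scene")
k=plane(m,317,212.5,.267)[:2];c=[plane(m,u,v,.014)[:2] for u,v in((292,234),(382,251),(276,286))]
print("knob",k,"corners",c)
e1=c[1]-c[0];e2=c[2]-c[0];print(np.linalg.norm(e1),np.linalg.norm(e2),"yaw y-dir",np.degrees(np.arctan2(e1[1],e1[0])),np.degrees(np.arctan2(e2[1],e2[0])))
z=np.load("scene.npz");W=world(m,z["d"])
b=np.zeros(W.shape[:2],bool);b[200:260,300:385]=1
b1=b&(abs(W[...,2]-.193)<.003);q=W[b1][:,:2];print("arm",len(q),cv2.minAreaRect(q.astype(np.float32)))
b1=b&(abs(W[...,2]-.2665)<.005);q=W[b1][:,:2];print("knobtop",len(q),cv2.minEnclosingCircle(q.astype(np.float32)))
for hz in(.205,.21,.215):
  b1=b&(abs(W[...,2]-hz)<.003)&(W[...,1]>.02);q=W[b1][:,:2]
  if len(q)>3:print(hz,len(q),cv2.minEnclosingCircle(q.astype(np.float32)),W[b1].max(0))
h=cv2.cvtColor(z["p"],cv2.COLOR_RGB2HSV).astype(int)
red=((h[...,0]<6)|(h[...,0]>174))&(h[...,1]>150);red[:185]=0;red[210:]=0;red[:,:315]=0;red[:,335:]=0
P=np.array([plane(m,u,v,.185)[:2] for v,u in np.argwhere(red)]);print("lever",len(P),cv2.minAreaRect(P.astype(np.float32)),P.mean(0))
E
```

```text
knob [ 0.60910153 -0.05528358] corners [array([ 0.49153621, -0.10515111]), array([0.6107326, 0.1416207]), array([ 0.64871405, -0.18060557])]
0.27405127849032845 0.17435093273003105 yaw y-dir 64.21840127305116 -25.64370065373544
arm 383 ((0.6361414790153503, 0.003537893295288086), (0.1731429547071457, 0.06416167318820953), 52.48726272583008)
knobtop 76 ((0.6042640209197998, -0.05453735217452049), 0.013373116962611675)
0.205 22 ((0.6631085872650146, 0.06715144962072372), 0.012827807106077671) [0.67482977 0.07987863 0.20796861]
0.21 76 ((0.6628208756446838, 0.0673903077840805), 0.013228492811322212) [0.67482977 0.07987863 0.21221995]
lever 45 ((0.51134192943573, -0.007694129832088947), (0.008713876828551292, 0.04793868958950043), 61.43446350097656) [ 0.5107905  -0.00767524]
```

```bash
python3 -m crank '[[[0,0,-4],[0,0,0]],[[3.5,-2.6,-1],[0,0,0]],[[3.85,-2.8,-0.5],[0,0,0]],[[3.85,-2.8,-0.5],[0,0,0]],[[3.85,-2.8,-0.5],[0,0,0]]]' 0 20
python3 -m crank '[[[3.85,-2.8,0],[0,0,0]],[[3.85,-2.8,0],[0,0,0]],[[3.85,-2.8,0],[0,0,0]],[[3.85,-2.8,0],[0,0,0]],[[3.85,-2.8,0],[0,0,0]]]'
```

```text
clock: 0.6
tcp_pos: [0.3549, -0.4632, 0.2962]
orientation: [-3.081, -0.609, 0.0]
contact_force: [1.2, -0.2, 0.1]
grip_width: 0.0121
gripper_force: 0.0
clock: 1.1
tcp_pos: [0.4795, -0.2605, 0.2961]
orientation: [-3.082, -0.61, 0.001]
contact_force: [1.1, -1.3, -0.2]
grip_width: 0.0001
gripper_force: 0.0
```

```bash
cat >> h.py <<'E'
from scipy.spatial.transform import Rotation as Ro
def goal(x,y,z,ang):
    "remaining shift in tool axes (cm) and turn (rad) to TCP x,y,z, tool down, tool x at ang deg"
    o=monitor.get_obs();R=Ro.from_rotvec(o["orientation"]);c,s=np.cos(np.radians(ang)),np.sin(np.radians(ang))
    G=Ro.from_matrix(np.array([[c,s,0],[s,-c,0],[0,0,-1]]).T)
    X=R.as_matrix()[:,0]
    print("tcp",np.round(o["tcp_pos"],4),"ang",np.degrees(np.arctan2(X[1],X[0])).round(1),"shift",np.round(R.inv().apply(np.array([x,y,z])-o["tcp_pos"])*100,2),"turn",np.round((R.inv()*G).as_rotvec(),3),"F",np.round(o["contact_force"],1),"t",round(o["clock"],2))
E
python3 -c "
from h import *
goal(.605,-.0547,.285,58)"
```

```text
tcp [ 0.4795 -0.2605  0.2961] ang 22.4 shift [ 19.44 -14.25   1.11] turn [-0.     0.    -0.622] F [ 1.1 -1.3 -0.2] t 1.1
```

```bash
python3 -m crank '[[[3.8,-2.75,0],[0,0,0]],[[3.8,-2.75,0],[0,0,0]],[[3.8,-2.75,0],[0,0,0]],[[3,-2,0],[0,0,0]],[[0,0,0],[0,0,0]]]' >/dev/null
python3 -m crank '[[[0,0,0],[0,0,-0.12]],[[0,0,0],[0,0,-0.12]],[[0,0,0],[0,0,-0.12]],[[0,0,0],[0,0,-0.12]],[[0,0,0],[0,0,-0.12]]]' >/dev/null
python3 -c "
from h import *
goal(.605,-.0547,.285,58)
for n in ('scene','side'):
    p,d=optics.grab_frame(n)
    i=p[120:270,260:410] if n=='scene' else p[110:260,230:380]
    cv2.imwrite(f'pics/{n}2.png',cv2.resize(i,None,fx=3.9,fy=3.9)[:,:,::-1])
a=[cv2.imread(f'pics/{n}2.png')[:,90:490] for n in ('scene','side')]
cv2.imwrite('pics/both2.png',np.hstack(a))"
```

```text
tcp [ 0.5725 -0.1135  0.2959] ang 57.0 shift [ 6.7  -0.48  1.08] turn [-0.001  0.001 -0.017] F [-0.1 -0.3 -0.8] t 2.1
```

View pics/both2.png

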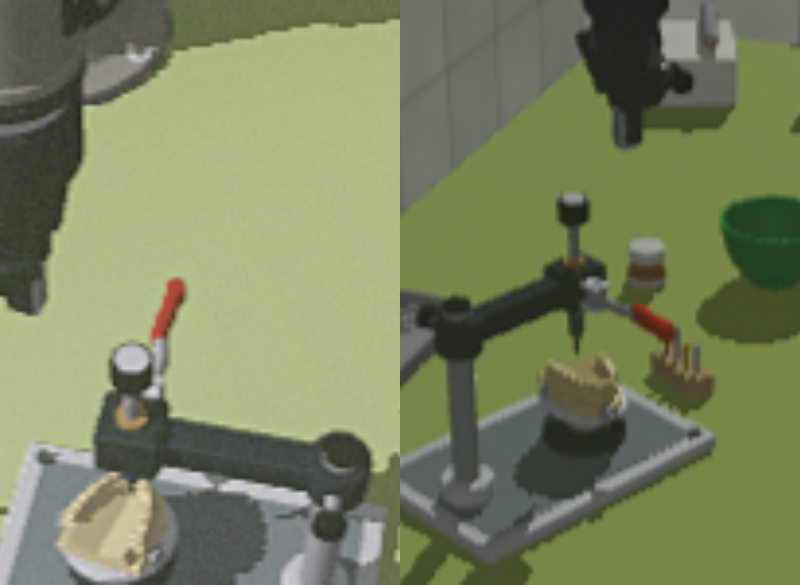

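The gripper is above and short of the spindle. In the side view the knob top is at about (297.4,161.3). I'll cross-check the knob position with that ray, then go above it.

```bash
python3 -c "
from h import *
print(plane(optics.camera_model('side'),297.4,161.3,.267),plane(optics.camera_model('scene'),317,212.5,.267))"
python3 -m crank '[[[2.5,-0.2,0],[0,0,0]],[[2.5,-0.2,0],[0,0,0]],[[1.7,-0.1,0],[0,0,-0.017]],[[0,0,0],[0,0,0]],[[0,0,0],[0,0,0]]]' >/dev/null
python3 -c "
from h import *
goal(.605,-.0547,.272,58)"
```

```text
[ 0.59658652 -0.04357148  0.267     ] [ 0.60910153 -0.05528358  0.267     ]
tcp [ 0.6054 -0.0545  0.296 ] ang 57.7 shift [-0.03 -0.03  2.4 ] turn [-0.     0.001 -0.005] F [-0.9 -0.4  0.2] t 2.7
```

Both depth views and the column geometry agree on (0.605, -0.055). I'll go down to the knob, then lower slowly.

```bash
python3 -m crank '[[[0,0,0.8],[0,0,0]],[[0,0,0.8],[0,0,0]],[[0,0,0.3],[0,0,0]],[[0,0,0.1],[0,0,0]],[[0,0,0],[0,0,0]]]' |head -4
for i in 1; do python3 -m crank '[[[0,0,0.12],[0,0,0]],[[0,0,0.12],[0,0,0]],[[0,0,0.12],[0,0,0]],[[0,0,0.12],[0,0,0]],[[0,0,0.12],[0,0,0]]]'|head -4; done
python3 -m crank '[[[0,0,0.12],[0,0,0]],[[0,0,0.12],[0,0,0]],[[0,0,0.12],[0,0,0]],[[0,0,0.12],[0,0,0]],[[0,0,0.12],[0,0,0]]]'|head -4
```

```text
clock: 3.2
tcp_pos: [0.6056, -0.0541, 0.2761]
orientation: [-2.751, -1.516, 0.0]
contact_force: [0.7, 0.2, 1.0]
clock: 3.7
tcp_pos: [0.6057, -0.0539, 0.2702]
orientation: [2.751, 1.517, 0.0]
contact_force: [1.4, -0.0, -0.6]
clock: 4.2
tcp_pos: [0.6057, -0.0539, 0.2642]
orientation: [2.751, 1.517, 0.0]
contact_force: [-1.8, 0.4, 1.7]
```

```bash
python3 -m crank '[[[0,0,0.12],[0,0,0]],[[0,0,0.12],[0,0,0]],[[0,0,0.12],[0,0,0]],[[0,0,0.12],[0,0,0]],[[0,0,0.12],[0,0,0]]]'|head -4
python3 -m crank '[[[0,0,0.12],[0,0,0]],[[0,0,0.12],[0,0,0]],[[0,0,0.12],[0,0,0]],[[0,0,0.12],[0,0,0]],[[0,0,0.12],[0,0,0]]]'|head -4
python3 -m crank '[[[0,0,0.12],[0,0,0]],[[0,0,0.12],[0,0,0]],[[0,0,0.12],[0,0,0]],[[0,0,0.12],[0,0,0]],[[0,0,0.1],[0,0,0]]]'|head -4
```

```text
clock: 4.7
tcp_pos: [0.6057, -0.0539, 0.2583]
orientation: [2.751, 1.517, 0.0]
contact_force: [-1.7, -0.2, 2.7]
clock: 5.2
tcp_pos: [0.6057, -0.0539, 0.2522]
orientation: [2.751, 1.517, 0.0]
contact_force: [-0.3, -0.5, 3.0]
clock: 5.7
tcp_pos: [0.6057, -0.0539, 0.2464]
orientation: [2.751, 1.517, 0.0]
contact_force: [-0.5, 1.3, 3.1]
```

Spindle sliding at about 3 N. Now small, felt steps.

```bash
python3 -m crank '[[[0,0,0.1],[0,0,0]],[[0,0,0.1],[0,0,0]],[[0,0,0.1],[0,0,0]],[[0,0,0.1],[0,0,0]],[[0,0,0.1],[0,0,0]]]'|head -4
python3 -m crank '[[[0,0,0.05],[0,0,0]],[[0,0,0.05],[0,0,0]]]'|head -4
```

```text
clock: 6.2
tcp_pos: [0.6057, -0.0539, 0.2414]
orientation: [2.751, 1.517, -0.0]
contact_force: [-0.2, -0.7, 3.0]
clock: 6.4
tcp_pos: [0.6057, -0.0539, 0.2405]
orientation: [2.751, 1.517, 0.0]
contact_force: [-0.4, -0.8, 3.2]
```

```bash
python3 -m crank '[[[0,0,0.04],[0,0,0]],[[0,0,0.04],[0,0,0]],[[0,0,0.04],[0,0,0]]]'|sed -n '2p;4p'
```

```text
tcp_pos: [0.6057, -0.054, 0.2393]
contact_force: [-0.5, -0.3, 2.2]
```

```bash
python3 -m crank '[[[0,0,0.04],[0,0,0]],[[0,0,0.04],[0,0,0]],[[0,0,0.04],[0,0,0]]]'|sed -n '2p;4p'
```

```text
tcp_pos: [0.6057, -0.0539, 0.2381]
contact_force: [-0.3, 0.6, 3.3]
```

```bash
python3 -m crank '[[[0,0,0.04],[0,0,0]],[[0,0,0.04],[0,0,0]],[[0,0,0.04],[0,0,0]]]'|sed -n '2p;4p'
```

```text
tcp_pos: [0.6057, -0.0539, 0.2368]
contact_force: [-0.4, -0.2, 3.1]
```

```bash
python3 -m crank '[[[0,0,0.04],[0,0,0]],[[0,0,0.04],[0,0,0]],[[0,0,0.04],[0,0,0]]]'|sed -n '2p;4p'
```

```text
tcp_pos: [0.6057, -0.0539, 0.2357]
contact_force: [-0.5, 0.2, 2.3]
```

```bash
python3 -m crank '[[[0,0,0.04],[0,0,0]],[[0,0,0.04],[0,0,0]],[[0,0,0.04],[0,0,0]]]'|sed -n '2p;4p'
```

```text
tcp_pos: [0.6057, -0.0539, 0.2345]
contact_force: [-0.2, -0.5, 2.9]
```

```bash
python3 -m crank '[[[0,0,0.04],[0,0,0]],[[0,0,0.04],[0,0,0]],[[0,0,0.04],[0,0,0]]]'|sed -n '2p;4p'
```

```text
tcp_pos: [0.6057, -0.0539, 0.2333]
contact_force: [-0.1, -0.6, 2.3]
```

```bash
python3 -m crank '[[[0,0,0.04],[0,0,0]],[[0,0,0.04],[0,0,0]],[[0,0,0.04],[0,0,0]]]'|sed -n '2p;4p'
```

```text
tcp_pos: [0.6057, -0.0539, 0.2321]
contact_force: [-1.1, -0.1, 2.9]
```

```bash
python3 -m crank '[[[0,0,0.04],[0,0,0]],[[0,0,0.04],[0,0,0]],[[0,0,0.04],[0,0,0]]]'|sed -n '2p;4p'
```

```text
tcp_pos: [0.6057, -0.0539, 0.2314]
contact_force: [-2.2, -0.2, 7.1]
```

Contact: the force jumped to 7 N and the tool stopped sinking, so about 4 N is on the plaster. I'll back off straight up, then go to the lever side.

```bash
python3 -m crank '[[[0,0,-0.2],[0,0,0]],[[0,0,-0.8],[0,0,0]],[[0,0,-2],[0,0,0]],[[0,0,-2],[0,0,0]],[[0,0,-2],[0,0,0]]]'|sed -n '1,2p;4p'
python3 - <<'E'
from h import *
S=np.array([.605,-.0548]);yaw=-25.6
# lever with red paddle: top-face points (z .188)
p,d=optics.grab_frame("scene");m=optics.camera_model("scene");cv2.imwrite("pics/s3.png",p[:,:,::-1])
h=cv2.cvtColor(p,cv2.COLOR_RGB2HSV).astype(int);W=world(m,d)
red=((h[...,0]<6)|(h[...,0]>174))&(h[...,1]>120);red[:185]=0;red[212:]=0;red[:,:312]=0;red[:,335:]=0
q=W[red&(W[...,2]>.17)&(W[...,2]<.195)][:,:2];rc=cv2.minAreaRect(q.astype(np.float32));print(len(q),q.mean(0),rc)
ux=lambda a:np.array([np.cos(np.radians(a)),np.sin(np.radians(a))])
P=S+.034*ux(180+yaw);g=q.mean(0)-P;b=np.degrees(np.arctan2(g[1],g[0]));a=b-np.degrees(np.arctan2(8.5,70))
print("pivot",P,"r",np.linalg.norm(g),"lever dir",a,"theta",np.radians(180+yaw-a))
for extra in(.06,.025):
    T=P+.082*ux(a)-extra*ux(a-90); goal(*T,.174,a-90)
E
```

```text
clock: 9.3
tcp_pos: [0.6055, -0.0538, 0.3018]
contact_force: [-0.3, 0.1, -0.3]
46 [ 0.51217519 -0.008161  ] ((0.5122023820877075, -0.007522488012909889), (0.009959278628230095, 0.048191677778959274), 60.629608154296875)
pivot [ 0.57433769 -0.04010908] r 0.06989175425499042 lever dir 145.87590000618667 theta 0.148773610661271
tcp [ 0.6072 -0.0537  0.3056] ang 57.7 shift [ -6.37 -11.95  13.09] turn [ 0.004 -0.003  0.033] F [1.8 0.7 2.5] t 9.35
tcp [ 0.6072 -0.0537  0.3056] ang 57.7 shift [ -2.87 -11.84  13.1 ] turn [ 0.004 -0.003  0.033] F [1.8 0.7 2.5] t 9.35
```

```bash
python3 -m crank '[[[-2.1,-4,0],[0,0,0.033]],[[-2.1,-4,0],[0,0,0]],[[-2.1,-3.9,0],[0,0,0]],[[0,0,4],[0,0,0]],[[0,0,4],[0,0,0]]]'>/dev/null
python3 -m crank '[[[0,0,3],[0,0,0]],[[0,0,2.2],[0,0,0]],[[0,0,0.3],[0,0,0]],[[0,0,0],[0,0,0]]]'|sed -n '1,2p;4p'
python3 - <<'E'
from h import *
ux=lambda a:np.array([np.cos(np.radians(a)),np.sin(np.radians(a))])
P=np.array([.5743,-.0401]);a=145.9
goal(*(P+.082*ux(a)-.028*ux(a-90)),.169,a-90)
p,d=optics.grab_frame("scene");q,d=optics.grab_frame("side")
cv2.imwrite('pics/both4.png',np.hstack([cv2.resize(p[150:270,270:370],None,fx=4,fy=4),cv2.resize(q[120:240,250:350],None,fx=4,fy=4)])[:,:,::-1])
E
```

```text
clock: 10.25
tcp_pos: [0.4716, -0.0406, 0.1659]
contact_force: [0.1, -0.5, 1.9]
tcp [ 0.4716 -0.0406  0.1659] ang 55.9 shift [ 3.    0.27 -0.31] turn [-0.001  0.    -0.001] F [ 0.1 -0.5  1.9] t 10.25
```

View pics/both4.png

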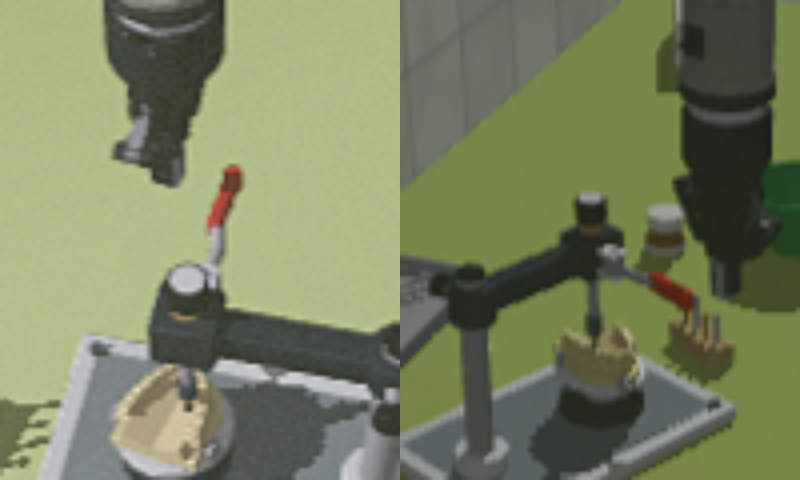

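The scene shows the marker on the plaster, and the fingers about 3 cm on the push side of the paddle end. I'll approach, then start the arc.

```bash
python3 -m crank '[[[1,0.1,-0.1],[0,0,0]],[[1,0.1,0],[0,0,0]],[[1,0.1,0],[0,0,0]],[[0.41,-0.11,0],[0,0,0.05]],[[0.41,-0.11,0],[0,0,0.05]]]'|sed -n '1,2p;4p'
python3 -m crank '[[[0.41,-0.11,0],[0,0,0.05]],[[0.41,-0.11,0],[0,0,0.05]],[[0.41,-0.11,0],[0,0,0.05]],[[0.41,-0.11,0],[0,0,0.05]],[[0.41,-0.11,0],[0,0,0.05]]]'|sed -n '1,2p;4p'
cat >> h.py <<'E'
def lev():
    o=monitor.get_obs();X=Ro.from_rotvec(o["orientation"]).as_matrix()[:,0];b=np.arctan2(X[1],X[0]);v=np.array([np.cos(b),np.sin(b)]);u=np.array([-v[1],v[0]])
    g=np.array(o["tcp_pos"])[:2]-[.5743,-.0401];F=np.array(o["contact_force"])
    print("theta",round(np.radians(154.4)-b-np.pi/2,3),"L",round(g@u,4),"e",round(-g@v,4),"Fpush",round(F[:2]@v,1),"F",F.round(1),"t",round(o["clock"],2))
    p,d=optics.grab_frame("scene");h=cv2.cvtColor(p,cv2.COLOR_RGB2HSV).astype(int);W=world(optics.camera_model("scene"),d)
    red=((h[...,0]<6)|(h[...,0]>174))&(h[...,1]>120);red[:185]=0;red[250:]=0;red[:,:300]=0;red[:,:][:,385:]=0
    q=W[red&(W[...,2]>.165)&(W[...,2]<.2)][:,:2]
    if len(q)>5:
        k=q.mean(0)-[.5743,-.0401];print("lever theta seen",len(q),round(np.radians(154.4)-(np.arctan2(k[1],k[0])-.121),3),np.linalg.norm(k).round(3))
E
python3 -c "
from h import *
lev()"
```

```text
clock: 10.85
tcp_pos: [0.4949, -0.0085, 0.1672]
contact_force: [-0.3, -0.1, -0.8]
clock: 11.35
tcp_pos: [0.5052, 0.0097, 0.167]
contact_force: [-1.3, -0.7, -0.1]
theta 0.5 L 0.0807 e 0.027 Fpush -1.4 F [-1.3 -0.7 -0.1] t 11.35
lever theta seen 35 0.519 0.065
```

```bash
python3 -m crank '[[[0.41,-0.11,0],[0,0,0.05]],[[0.41,-0.11,0],[0,0,0.05]],[[0.41,-0.11,0],[0,0,0.05]],[[0.41,-0.11,0],[0,0,0.05]],[[0.41,-0.11,0],[0,0,0.05]]]'>/dev/null
python3 -c "
from h import *
lev()"
```

```text
theta 0.75 L 0.08 e 0.0279 Fpush -3.0 F [-3.1 -0.3  2.2] t 11.9
lever theta seen 48 0.768 0.067
```

```bash
python3 -m crank '[[[0.42,-0.12,0],[0,0,0.05]],[[0.42,-0.12,0],[0,0,0.05]],[[0.42,-0.12,0],[0,0,0.05]],[[0.42,-0.12,0],[0,0,0.05]],[[0.42,-0.12,0],[0,0,0.05]]]'>/dev/null
python3 -c "
from h import *
lev()"
```

```text
theta 0.999 L 0.0797 e 0.0276 Fpush -5.6 F [-5.5 -1.1  2.3] t 12.45
lever theta seen 66 1.026 0.073
```

```bash
python3 -m crank '[[[0.42,-0.12,0],[0,0,0.05]],[[0.42,-0.12,0],[0,0,0.05]],[[0.42,-0.12,0],[0,0,0.05]],[[0.42,-0.12,0],[0,0,0.05]],[[0.42,-0.12,0],[0,0,0.05]]]'>/dev/null
python3 -c "
from h import *
lev()"
```

```text
theta 1.248 L 0.0796 e 0.0261 Fpush -3.6 F [-3.6  0.4  0.7] t 13.0
lever theta seen 92 1.295 0.074
```

```bash
python3 -m crank '[[[0.42,-0.12,0],[0,0,0.05]],[[0.42,-0.12,0],[0,0,0.05]],[[0.33,-0.1,0],[0,0,0.04]],[[0.16,-0.05,0],[0,0,0.02]]]'>/dev/null
python3 -c "
from h import *
lev()"
```

```text
theta 1.408 L 0.0797 e 0.0244 Fpush -0.4 F [-0.6 -0.5 -0.2] t 13.45
lever theta seen 99 1.473 0.074
```

```bash
python3 -m crank '[[[0.16,-0.05,0],[0,0,0.02]],[[0.16,-0.05,0],[0,0,0.02]],[[0.16,-0.05,0],[0,0,0.02]],[[0,0,0],[0,0,0]]]'>/dev/null
python3 -c "
from h import *
lev()"
```

```text
theta 1.47 L 0.0794 e 0.0244 Fpush 0.2 F [ 0.1 -0.5  0.2] t 13.9
lever theta seen 97 1.607 0.075
```

The lever went ahead of the fingers (seen +0.13 rad against +0.06 commanded) with no force left, so it has snapped over. I'll back away and look.

```bash
python3 -m crank '[[[-1.5,0,0],[0,0,0]],[[-2.5,0,0],[0,0,0]],[[-2.5,0,-2],[0,0,0]],[[0,0,-4],[0,0,0]],[[0,0,-4],[0,0,0]]]'|sed -n '1,2p;4p'
python3 - <<'E'
from h import *
lev()
p,d=optics.grab_frame("scene");q,d=optics.grab_frame("side")
cv2.imwrite('pics/both5.png',np.hstack([cv2.resize(p[180:300,285:385],None,fx=4,fy=4),cv2.resize(q[140:260,250:350],None,fx=4,fy=4)])[:,:,::-1])
E
```

```text
clock: 14.45
tcp_pos: [0.5153, 0.0652, 0.2677]
contact_force: [1.7, 0.0, -0.2]
theta 1.468 L 0.0792 e 0.091 Fpush 1.6 F [ 1.7  0.  -0.2] t 14.45
lever theta seen 81 1.615 0.075
```

View pics/both5.png

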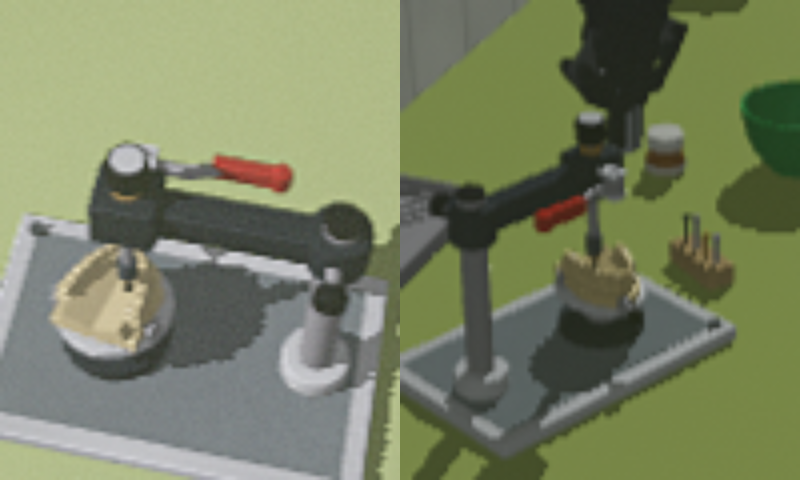

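The lever lies parallel to the arm, from (215,163) to (290,178) in the left crop. It stayed there with the tool clear, the marker is on the plaster, and the table hasn't moved. I'll let it settle and hand in.

```bash
python3 -m crank '[[[0,0,0],[0,0,0]],[[0,0,0],[0,0,0]],[[0,0,0],[0,0,0]]]'|head -2; python3 -c "
from bench import r
print(r.hand_in())"
```

```text
clock: 14.9
tcp_pos: [0.516, 0.0647, 0.2656]
the job is handed in; nothing more can be done
None
```

The job is handed in at 14.9 s: the marker rests on the plaster (touch felt at about 4 N), the cam lever is over centre and by camera on its stop, and the arm is clear; the table looks unmoved, and I didn't check the other items one by one.

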